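Turn the kitchen turntable until the storage jar is at the front

ROBOT

A 7-joint arm with a two-finger parallel gripper is mounted at the origin on the work surface. World frame = base frame: x ahead of the robot, y to its left, z up, the work surface at z = 0. Lengths are in m, angles in degrees, forces in N, time in s.
With the tool pointing down it reaches from about 0.35 to 0.9 m from the base axis. Payload 19.9 kg.
Tool frame: the origin (TCP) lies between the finger pads; the fingertips stand robot.tip_extent ahead of it and the grasp point (between the pads) is the TCP (robot.tip_extent is the distance from the TCP to the fingertips, in m); x points along the fingers, y is the direction in which the jaws open and shut, and the axes are right-handed (so a half turn about x gives the same grasp; the last joint's range is limited). The gripper opens to 94 mm and grips with 3 to 60 N. Pads are 16 mm wide; open, the fingers measure 119 mm over their backs; the gripper's body (75 mm by 177 mm) begins 78 mm behind the grasp point.
Start: joints at [-78.123, 23.915, -0.59, 92.452, 0.269, 63.638, -3.037], TCP at [0.154, 0.606, 0.224] pointing down, gripper open.
Joint ranges: [-161.28, 161.28], [-22.2, 115.67], [-73.04, 71.86], [3.21, 147.25], [-68.34, 248.33], [10.77, 114.83], [-161.83, 161.83]. Speed limits (degrees/s): [108.29, 108.29, 136.94, 136.94, 172.46, 172.46, 172.46].

INTERFACE

Orientations are given as a 3x3 rotation matrix whose columns are the frame's x, y, z axes.
In Python, from cell import robot gives the robot as it stands.
- The arm moves only by the tool apply_moves, never from a script. Its argument "rows" is a list of rows, each a list of 3 entries, a list of its own where there are three numbers: the shift along the tool's x, y, z scaled (see below), then the turn, a rotation vector about the tool's x, y, z scaled (see below), then the finger opening in mm, from 0 to 94. A call has 1 to 20 rows; each row shifts and turns the commanded pose from where the row before left it, along the tool's axes as they then stand; what a row does not reach is not made up. The controller multiplies each number of a shift by 6 cm and each number of a turn by 10 degrees. A row lasts 1/8 s, in which the tool goes at most 62.5 mm and 10.7 degrees, less where a joint would pass 70% of its speed; a pose out of reach is approached as far as the arm can. A call with a number of a shift or a turn outside -1 to 1 is refused whole. A call with a gripper value outside its range is refused whole. The fingers move at their own pace and stop on an object; "grip_force" is the grip in N (left out, the last holds). Time passes only in rows, so rows that do not move let the fingers close. It gives the time, the measured TCP pose, the force and the opening at its end, in the units of the state.
- robot.get_state(): the state, without advancing time (a new reading comes with each control period).
- robot.get_image(name): name is "side" or "top"; returns a dict with "img" (384x512x3 uint8, red, green, blue), "fx", "fy", "cx", "cy" (pixels), "R" (3x3) and "t" (3): a world point X has camera coordinates R X + t. Camera axes: x right, y down, z forward; pixel columns grow to the right and rows downward; lengths in m; the calibration is good to about 2 mm. A picture is of the moment at which its call begins. There is no depth.
- robot.job_done(): hands the job in, once; it reports no verdict.
The state is a dict: "t": time; "q": joint angles; "qvel": joint speeds; "joint_efforts": joint torques, N m; "eef_pos": TCP position; "orientation": TCP orientation; "contact_force": force on the tool from outside, world axes, zero at the start; "ft_torque": the same for the moment, N m; "gripper_width": finger opening in m.
Only numpy, scipy, OpenCV 4.12 (cv2) and the standard library are available. Lean on these libraries where they do the work, as an engineer would, in place of code of your own. Each camera call takes 0.05 s, during which the arm holds its last target. There are 200 camera calls.

TASK

Bring the lidded glass storage jar to hand: push the turntable gently round by its raised rim with the fingertips (the gaps in the rim give them an edge to push) until the jar stands squarely at the front, the side of the turntable towards the robot, then take the hand away. Do not grip or lift anything and do not touch the things standing on the turntable, which must all stay upright on it; leave the lunchbox, tongs and drink bottle where they are.

Things in the scene. Friction and masses are not known exactly. Their poses are not given: they have to be found in the camera images.
- turntable: Round wooden turntable, rim darker, 250 mm across; spins either way without end about its vertical axis; light drag (0.6 N at the rim), soon stops when let be. Origin on the axis, 9 mm above the bench; z up, x and y turn with it. Flat board top 23 mm above the bench. Raised rim, radius 113 to 125 mm, top 51 mm above the bench, broken by two opposite gaps. Four loose things stand on it.
- gap_a (a point): Middle of one rim gap, 119 mm from the spin axis, at rim-top height (51 mm above the bench); turns with the turntable. The gap is 60 mm wide between its rounded rim ends and open down to the board, inwards and outwards: fingertips lowered into it can push either rim end along the circle. It lies midway between two of the standing things.
- gap_b (a point): Middle of the opposite rim gap; the same description as gap_a.
- turntable_foot: The turntable's fixed round foot, 170 mm across, 9 mm high, centred on the spin axis. It never moves; its axes are the world's: its -x is the front, square across the bench towards the robot's edge. Origin on the bench.
- glass_jar: The storage jar to bring to the front: clear glass cylinder 54 mm across with a flat steel lid 50 mm across, 72 mm tall in all, about 0.2 kg. Origin at the centre of its underside, z up. It stands loose on the turntable, about 56 mm from the axis, a quarter turn from its neighbours, and rides round with it.
- egg_cup: Green silicone egg cup, goblet shaped, 50 mm across, 60 mm tall, open at the top. Stands on the turntable. Origin at the centre of its underside.
- pepper_mill: Wooden pepper mill with a waist and a small steel ball on top, 50 mm across, 79 mm tall. Stands on the turntable. Origin at the centre of its underside.
- salt_pot: Squat white ceramic salt pot with a wooden lid and knob, 61 mm across, 58 mm tall. Stands on the turntable. Origin at the centre of its underside.
- lunchbox: Teal lunchbox with its hinged lid shut, about 151 x 201 mm and 69 mm high, lying on the bench to the robot's right of the turntable. Origin at the centre of its underside, x across the 151 mm. Leave it alone.
- drink_bottle: Silver drink bottle with a black screw cap and carrying loop, 70 mm across, 236 mm tall, standing on the bench beyond the turntable to the left. Origin at the centre of its underside. Leave it alone.
- tongs: Black plastic tongs with a steel clip lock, shut, 250 mm long, 45 mm wide, 23 mm high, lying on the bench to the left of the turntable. Origin near the middle of the length on the bench, x along the length. Leave them alone.
Things that resemble listed ones, but are neither listed nor needed, are in the scene too. Of the things that look like the egg_cup, the smallest one is meant.

How it is judged:
By the outcome, as a careful person would: the job done as asked, in the order asked, and still so for the second after the job is handed in, with the robot touching nothing.
It also fails if it takes over 45 s, if anything falls off the work surface, if the arm or the gripper's body presses on something with over 40 N, if the wrist force passes 120 N, or if a joint passes its speed limit or range.

## Working session

There is one attempt and no reset: what is moved stays moved. The work goes in short steps, Python scripts to look and compute and a tool call to move; the robot and the scene stay as the last step left them, time stands still between calls to the robot, and variables do not carry over. Pictures are saved under pics/ and viewed, about 8 in all and at most 12, crops included, and the job is handed in when it is done.

Besides the shell and the picture viewer there is one more tool, called after "Request:" as name(argument=value, ...) on one line, values as JSON. apply_moves: Moves the arm, as the interface text tells. Its arguments: {"type":"object","properties":{"rows":{"type":"array"},"grip_force":{"type":"number"}},"required":["rows"]}

```bash
mkdir -p pics; python3 - <<'E'
from cell import robot
import cv2,numpy as np
s=robot.get_state();print({k:np.round(v,3).tolist() for k,v in s.items()},robot.tip_extent)
for n in("top","side"):
    d=robot.get_image(n);cv2.imwrite(f"pics/{n}0.png",d["img"][...,::-1]);print(n,d["fx"],d["fy"],d["cx"],d["cy"],np.round(d["R"],4).tolist(),np.round(d["t"],4).tolist())
E
```

```text
{'t': 0.0, 'q': [-78.124, 23.949, -0.591, 92.485, 0.271, 63.637, -3.036], 'qvel': [0.004, 0.001, -0.016, 0.062, -0.018, 0.03, -0.077], 'joint_efforts': [0.0, -85.123, 0.639, -42.6, -0.049, 0.018, 0.0], 'eef_pos': [0.154, 0.605, 0.224], 'orientation': [[-0.0, 0.246, 0.969], [-0.001, 0.969, -0.246], [-1.0, -0.001, 0.0]], 'contact_force': [-0.039, -0.193, 0.266], 'ft_torque': [-0.018, 0.013, -0.042], 'gripper_width': 0.094} 0.019
top 348.41235515585345 348.41235515585345 255.81688202919128 189.3010572234124 [[0.0094, -1.0, 0.0033], [-0.971, -0.0099, -0.2389], [0.2389, -0.0009, -0.971]] [-0.0163, 0.5192, 0.8786]
side 371.9634836081742 371.9634836081742 254.8101713073749 193.63395610706047 [[0.9589, -0.2838, -0.0048], [-0.2118, -0.7044, -0.6775], [0.1889, 0.6507, -0.7355]] [-0.4966, 0.1475, 0.9424]
```

View pics/top0.png

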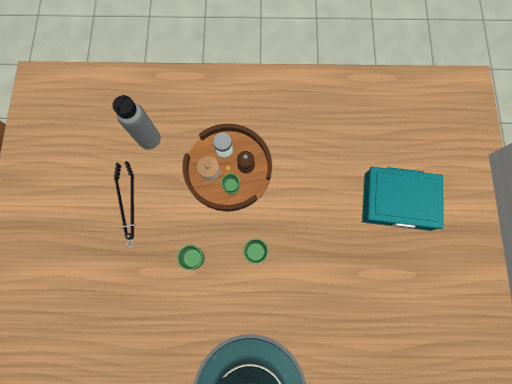

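View pics/side0.png

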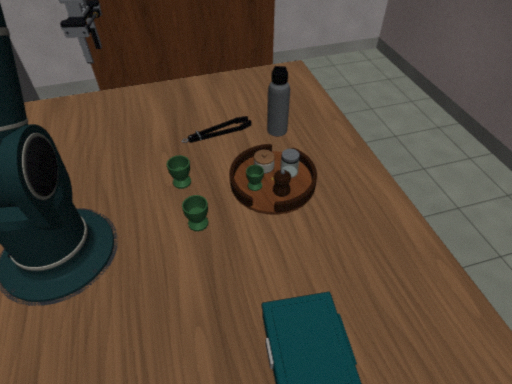

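The jar is at the far side of the turntable (top view, about 222,143). The gaps are near (193,145) and (265,190). I'll enlarge the top view.

```bash
cat > h.py <<'E'
from cell import robot
import cv2,numpy as np
def ray(d,uv,z):
    R=np.array(d["R"]);t=np.array(d["t"]);C=-R.T@t
    v=R.T@np.array([(uv[0]-d["cx"])/d["fx"],(uv[1]-d["cy"])/d["fy"],1])
    return C+v*(z-C[2])/v[2]
def px(d,X):
    c=np.array(d["R"])@X+np.array(d["t"]);return d["fx"]*c[0]/c[2]+d["cx"],d["fy"]*c[1]/c[2]+d["cy"]
def crop(d,x0,y0,w,h,k,f):
    cv2.imwrite(f,cv2.resize(d["img"][y0:y0+h,x0:x0+w,::-1],None,fx=k,fy=k,interpolation=cv2.INTER_CUBIC))
E
python3 - <<'E'
from h import *
d=robot.get_image("top");crop(d,175,115,105,100,6,"pics/c1.png")
E
```

```text
(no output)
```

View pics/c1.png

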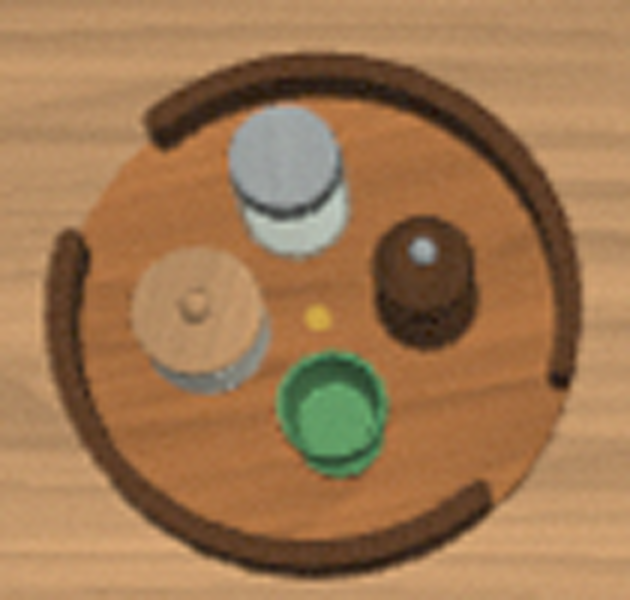

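The lid centre is at crop (285,158) and the yellow hub dot at (317,318). Gap A's rim ends are near (155,130) and (70,240), gap B's near (560,380) and (485,492). Next I'll convert these to positions.

```bash
python3 - <<'E'
from h import *
d=robot.get_image("top")
P=lambda u,v,z:ray(d,(175+(u+.5)/6-.5,115+(v+.5)/6-.5),z)
c=P(317,318,.024);print("hub",c)
for n,u,v,z in[("lid",285,158,.095),("jarbase",297,225,.025),("A1",155,127,.051),("A2",70,238,.051),("B1",560,380,.051),("B2",485,490,.051),("salt",194,303,.081),("pep",424,250,.102),("egg",333,402,.083),("rimtop",320,65,.051),("rimbot",318,555,.051)]:
    p=P(u,v,z);e=p-c;print(n,p.round(4),"r",np.hypot(e[0],e[1]).round(4),"ang",np.degrees(np.arctan2(e[1],e[0])).round(1))
for n,u,v in[("e1",191,258),("e2",256,251)]:print(n,ray(d,(u,v),0.0))
E
```

```text
hub [0.59208485 0.07056007 0.024     ]
lid [0.645  0.0811 0.095 ] r 0.054 ang 11.3
jarbase [0.6385 0.0815 0.025 ] r 0.0477 ang 13.2
A1 [0.6775 0.1478 0.051 ] r 0.1151 ang 42.1
A2 [0.6216 0.1848 0.051 ] r 0.118 ang 75.5
B1 [ 0.555  -0.0443  0.051 ] r 0.1207 ang -107.9
B2 [ 0.5028 -0.0103  0.051 ] r 0.1205 ang -137.8
salt [0.5808 0.1211 0.081 ] r 0.0518 ang 102.6
pep [0.5996 0.0176 0.102 ] r 0.0535 ang -81.9
egg [0.5348 0.0573 0.083 ] r 0.0587 ang -167.0
rimtop [0.71   0.0705 0.051 ] r 0.1179 ang -0.0
rimbot [0.472  0.0646 0.051 ] r 0.1202 ang -177.2
e1 [0.33825494 0.16530005 0.        ]
e2 [ 0.35899903 -0.01346809  0.        ]
```

Request:
apply_moves(rows=[[[0,0,0],[-0.71,0,0],0],[[0,0,0],[-0.71,0,0],0],[[0,-0.21,0.13],[0,0,0],0],[[0,-0.43,0.25],[0,0,0],0],[[0,-0.715,0.42],[0,0,0],0],[[0,-0.715,0.42],[0,0,0],0],[[0,-0.715,0.42],[0,0,0],0],[[0,-0.715,0.42],[0,0,0],0],[[0,-0.715,0.42],[0,0,0],0],[[0,-0.715,0.42],[0,0,0],0],[[0,-0.715,0.42],[0,0,0],0],[[0,-0.715,0.42],[0,0,0],0],[[0,-0.715,0.42],[0,0,0],0],[[0,-0.715,0.42],[0,0,0],0],[[0,-0.715,0.42],[0,0,0],0],[[0,-0.715,0.42],[0,0,0],0],[[0,-0.715,0.42],[0,0,0],0],[[0,-0.43,0.25],[0,0,0],0],[[0,-0.21,0.13],[0,0,0],0],[[0,0,0],[0,0,0],0]])

```text
t: 2.7
eef_pos: [0.5262, -0.0295, 0.2244]
orientation: [[-0.0, 0.003, 1.0], [-0.0, 1.0, -0.003], [-1.0, -0.0, -0.0]]
contact_force: [1.1, 0.1, -0.4]
gripper_width: 0.0002
```

Request:
apply_moves(rows=[[[0.3,0,0],[0,0,0],0],[[0.6,0,0],[0,0,0],0],[[0.6,0,0],[0,0,0],0],[[0.6,0,0],[0,0,0],0],[[0.4,0,0],[0,0,0],0],[[0.25,0,0],[0,0,0],0],[[0.12,0,0],[0,0,0],0],[[0,0,0],[0,0,0],0]])

```text
t: 3.7
eef_pos: [0.5265, -0.0288, 0.0525]
orientation: [[0.0, 0.001, 1.0], [0.0, 1.0, -0.001], [-1.0, 0.0, 0.0]]
contact_force: [0.0, 0.3, -0.2]
gripper_width: 0.0004
```

```bash
python3 - <<'E'
from h import *
for n,a0,a1 in(("1",-123,-20),):
    n=32;w=np.ones(n);w[:4]=[.3,.5,.6,.8];w[-3:]=[.8,.6,.3];a=np.radians(a0+(a1-a0)*np.r_[0,np.cumsum(w)/w.sum()])
    p=np.c_[.592+.119*np.cos(a),.0705+.119*np.sin(a)];u=np.diff(p,axis=0)/.06
    print([[0,round(b,3),round(c,3)] for c,b in u])
print(robot.get_state()["eef_pos"],robot.get_state()["contact_force"])
d=robot.get_image("top");crop(d,155,95,145,130,5,"pics/c2.png")
E
```

```text
[[0, np.float64(-0.02), np.float64(0.031)], [0, np.float64(-0.032), np.float64(0.053)], [0, np.float64(-0.036), np.float64(0.065)], [0, np.float64(-0.044), np.float64(0.088)], [0, np.float64(-0.049), np.float64(0.113)], [0, np.float64(-0.042), np.float64(0.116)], [0, np.float64(-0.035), np.float64(0.118)], [0, np.float64(-0.027), np.float64(0.12)], [0, np.float64(-0.02), np.float64(0.122)], [0, np.float64(-0.012), np.float64(0.123)], [0, np.float64(-0.004), np.float64(0.123)], [0, np.float64(0.003), np.float64(0.123)], [0, np.float64(0.011), np.float64(0.123)], [0, np.float64(0.019), np.float64(0.122)], [0, np.float64(0.026), np.float64(0.121)], [0, np.float64(0.034), np.float64(0.119)], [0, np.float64(0.041), np.float64(0.116)], [0, np.float64(0.048), np.float64(0.114)], [0, np.float64(0.055), np.float64(0.11)], [0, np.float64(0.062), np.float64(0.107)], [0, np.float64(0.068), np.float64(0.103)], [0, np.float64(0.075), np.float64(0.098)], [0, np.float64(0.081), np.float64(0.093)], [0, np.float64(0.086), np.float64(0.088)], [0, np.float64(0.092), np.float64(0.083)], [0, np.float64(0.096), np.float64(0.077)], [0, np.float64(0.101), np.float64(0.071)], [0, np.float64(0.105), np.float64(0.064)], [0, np.float64(0.109), np.float64(0.058)], [0, np.float64(0.09), np.float64(0.041)], [0, np.float64(0.069), np.float64(0.028)], [0, np.float64(0.035), np.float64(0.013)]]
[ 0.52652788 -0.02884927  0.05252348] [ 0.01788828  0.32001832 -0.22382735]
```

View pics/c2.png

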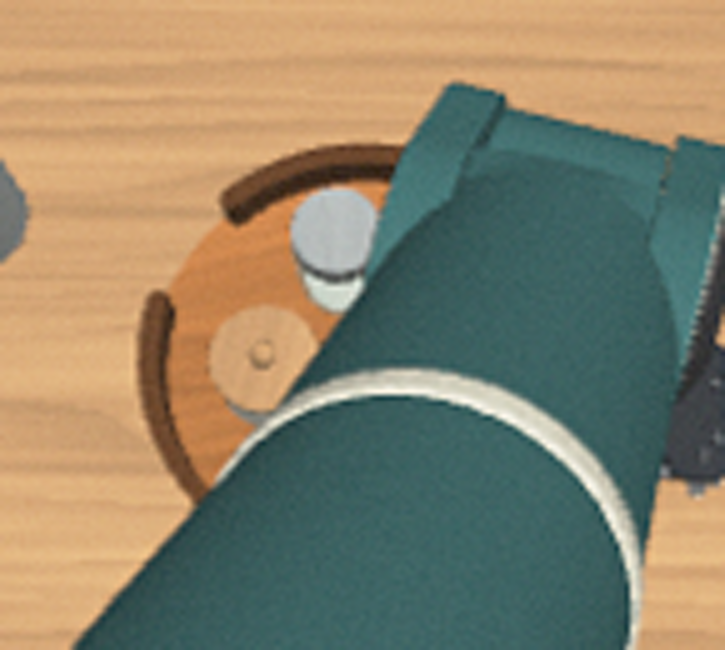

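The fingers are down in gap B with no contact force. In the top view the arm hides the right half, and the jar (335,230) and salt pot (260,355) look undisturbed. I'll start the first stroke, counter-clockwise.

Request:
apply_moves(rows=[[[0,-0.02,0.03],[0,0,0],0],[[0,-0.032,0.053],[0,0,0],0],[[0,-0.036,0.065],[0,0,0],0],[[0,-0.044,0.088],[0,0,0],0],[[0,-0.049,0.113],[0,0,0],0],[[0,-0.042,0.116],[0,0,0],0],[[0,-0.035,0.118],[0,0,0],0],[[0,-0.027,0.12],[0,0,0],0],[[0,-0.02,0.122],[0,0,0],0],[[0,-0.012,0.123],[0,0,0],0],[[0,-0.004,0.123],[0,0,0],0]])

```text
t: 5.12
eef_pos: [0.5912, -0.0484, 0.0523]
orientation: [[-0.0, 0.001, 1.0], [0.0, 1.0, -0.001], [-1.0, 0.0, -0.0]]
contact_force: [-0.6, 0.8, 0.3]
gripper_width: 0.0006
```

Request:
apply_moves(rows=[[[0,0.003,0.123],[0,0,0],0],[[0,0.011,0.123],[0,0,0],0],[[0,0.019,0.122],[0,0,0],0],[[0,0.026,0.121],[0,0,0],0],[[0,0.034,0.119],[0,0,0],0],[[0,0.041,0.116],[0,0,0],0],[[0,0.048,0.114],[0,0,0],0],[[0,0.055,0.11],[0,0,0],0],[[0,0.062,0.107],[0,0,0],0],[[0,0.068,0.103],[0,0,0],0],[[0,0.075,0.098],[0,0,0],0],[[0,0.081,0.093],[0,0,0],0],[[0,0.086,0.088],[0,0,0],0],[[0,0.092,0.083],[0,0,0],0],[[0,0.096,0.077],[0,0,0],0],[[0,0.101,0.071],[0,0,0],0],[[0,0.105,0.064],[0,0,0],0],[[0,0.09,0.05],[0,0,0],0],[[0,0.07,0.03],[0,0,0],0],[[0,0.035,0.013],[0,0,0],0]])

```text
t: 7.62
eef_pos: [0.7004, 0.0236, 0.0523]
orientation: [[0.0, 0.001, 1.0], [-0.0, 1.0, -0.001], [-1.0, -0.0, 0.0]]
contact_force: [-0.2, 0.4, -0.7]
gripper_width: 0.0006
```

Request:
apply_moves(rows=[[[0,-0.08,-0.03],[0,0,0],0],[[-0.2,0,0],[0,0,0],0],[[-0.6,0,0],[0,0,0],0],[[-0.7,0,0],[0,0,0],0],[[-0.4,0,0],[0,0,0],0],[[-0.2,0,0],[0,0,0],0],[[0,-0.5,0],[0,0,0],0],[[0,-0.8,0],[0,0,0],0],[[0,-0.9,0],[0,0,0],0],[[0,-0.5,0],[0,0,0],0],[[0,-0.2,0],[0,0,0],0]])

```text
t: 9.0
eef_pos: [0.6977, -0.1576, 0.178]
orientation: [[-0.001, 0.003, 1.0], [-0.0, 1.0, -0.003], [-1.0, -0.0, -0.001]]
contact_force: [0.5, -0.2, 0.8]
gripper_width: 0.0004
```

```bash
python3 - <<'E'
from h import *
d=robot.get_image("top");crop(d,165,105,125,115,6,"pics/c3.png")
E
```

```text
(no output)
```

View pics/c3.png

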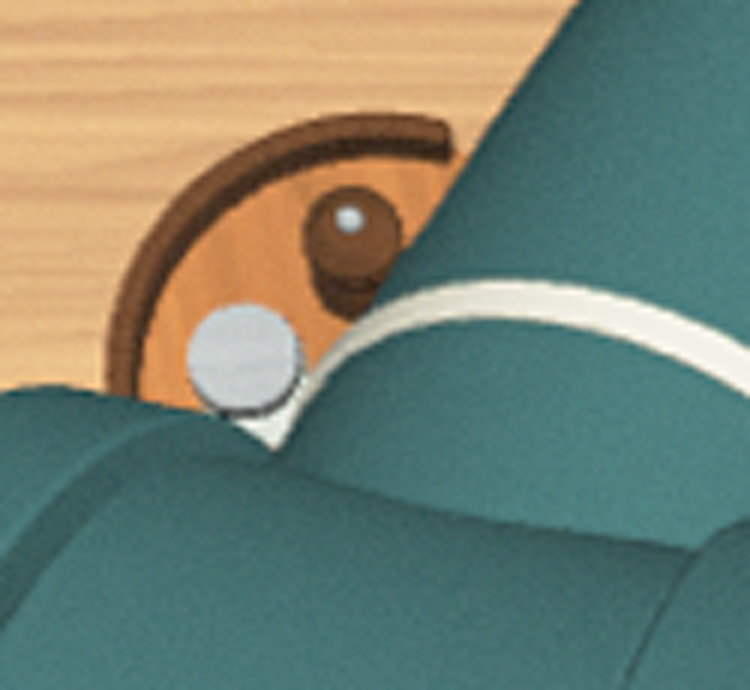

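The lid is at (245,358), the pepper mill ball at (349,218) and rim end B1 at (448,133). The arm hides the rest of the turntable.

```bash
python3 - <<'E'
from h import *
d=robot.get_image("top")
c=np.array([.592,.0705])
for n,u,v,z in[("lid",245,357,.095),("pep",349,218,.102),("B1",448,133,.051)]:
    p=ray(d,(165+(u+.5)/6-.5,105+(v+.5)/6-.5),z)[:2];e=p-c;print(n,p,np.hypot(*e),np.degrees(np.arctan2(e[1],e[0])))
E
```

```text
lid [0.57901528 0.1231728 ] 0.05424966857495381 103.84825042279286
pep [0.64225375 0.07858834] 0.05090049655266383 9.14334023518658
B1 [0.70627137 0.03792705] 0.11882315485228401 -15.910151947587064
```

Request:
apply_moves(rows=[[[0,0.18,-0.13],[0,0,0],0],[[0,0.37,-0.27],[0,0,0],0],[[0,0.615,-0.446],[0,0,0],0],[[0,0.615,-0.446],[0,0,0],0],[[0,0.615,-0.446],[0,0,0],0],[[0,0.615,-0.446],[0,0,0],0],[[0,0.615,-0.446],[0,0,0],0],[[0,0.615,-0.446],[0,0,0],0],[[0,0.37,-0.27],[0,0,0],0],[[0,0.18,-0.13],[0,0,0],0],[[0,0,0],[0,0,0],0]])

```text
t: 10.48
eef_pos: [0.4896, 0.1332, 0.1784]
orientation: [[0.0, -0.001, 1.0], [0.0, 1.0, 0.001], [-1.0, 0.0, 0.0]]
contact_force: [0.3, -0.5, 0.2]
gripper_width: 0.0003
```

```bash
python3 - <<'E'
from h import *
d=robot.get_image("side");crop(d,210,120,130,105,6,"pics/c4.png");print(robot.get_state()["eef_pos"])
for a in (134,150,166):print(a,(np.array(px(d,np.array([.592+.119*np.cos(np.radians(a)),.0705+.119*np.sin(np.radians(a)),.051])))-[210,120])*6)
E
```

```text
[0.49013442 0.1321784  0.17842015]
134 [162.16531246 229.42775708]
150 [135.05036228 272.17745132]
166 [125.52547959 319.706345  ]
```

View pics/c4.png

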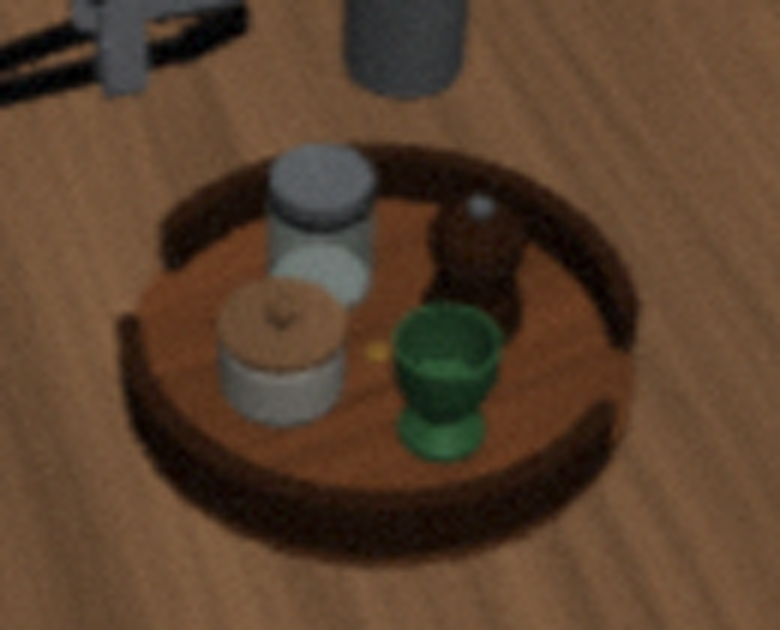

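All four things are upright, and the open gap runs from (165,228) to (126,318) as predicted, with the fingers above it. I'll lower into gap A and push counter-clockwise, stopping a little short.

```bash
python3 - <<'E'
from h import *
a0,a1=150,228
n=24;w=np.ones(n);w[:4]=[.3,.5,.6,.8];w[-3:]=[.8,.5,.25];a=np.radians(a0+(a1-a0)*np.r_[0,np.cumsum(w)/w.sum()])
p=np.c_[.592+.119*np.cos(a),.0705+.119*np.sin(a)];u=np.diff(p,axis=0)/.06
print([[0,float(round(b,3)),float(round(c,3))] for c,b in u])
E
```

```text
[[0, -0.034, -0.019], [0, -0.057, -0.03], [0, -0.07, -0.034], [0, -0.096, -0.041], [0, -0.122, -0.044], [0, -0.125, -0.036], [0, -0.127, -0.028], [0, -0.129, -0.019], [0, -0.13, -0.011], [0, -0.13, -0.002], [0, -0.13, 0.006], [0, -0.129, 0.015], [0, -0.128, 0.023], [0, -0.126, 0.031], [0, -0.124, 0.04], [0, -0.121, 0.048], [0, -0.118, 0.056], [0, -0.114, 0.063], [0, -0.109, 0.07], [0, -0.105, 0.077], [0, -0.099, 0.084], [0, -0.075, 0.072], [0, -0.045, 0.047], [0, -0.022, 0.024]]
```

Request:
apply_moves(rows=[[[0.3,-0.03,0],[0,0,0],0],[[0.6,0,0],[0,0,0],0],[[0.6,0,0],[0,0,0],0],[[0.3,0,0],[0,0,0],0],[[0.2,0,0],[0,0,0],0],[[0.1,0,0],[0,0,0],0],[[0,0,0],[0,0,0],0]])

```text
t: 11.4
eef_pos: [0.4903, 0.1301, 0.0524]
orientation: [[0.0, 0.001, 1.0], [-0.0, 1.0, -0.001], [-1.0, -0.0, 0.0]]
contact_force: [-0.6, -0.7, 0.4]
gripper_width: 0.0002
```

Request:
apply_moves(rows=[[[0,-0.034,-0.019],[0,0,0],0],[[0,-0.057,-0.03],[0,0,0],0],[[0,-0.07,-0.034],[0,0,0],0],[[0,-0.096,-0.041],[0,0,0],0],[[0,-0.122,-0.044],[0,0,0],0],[[0,-0.125,-0.036],[0,0,0],0],[[0,-0.127,-0.028],[0,0,0],0],[[0,-0.129,-0.019],[0,0,0],0],[[0,-0.13,-0.011],[0,0,0],0],[[0,-0.13,-0.002],[0,0,0],0],[[0,-0.13,0.006],[0,0,0],0],[[0,-0.129,0.015],[0,0,0],0],[[0,-0.128,0.023],[0,0,0],0],[[0,-0.126,0.031],[0,0,0],0],[[0,-0.124,0.04],[0,0,0],0],[[0,-0.121,0.048],[0,0,0],0],[[0,-0.118,0.056],[0,0,0],0],[[0,-0.114,0.063],[0,0,0],0],[[0,-0.109,0.07],[0,0,0],0],[[0,-0.105,0.077],[0,0,0],0]])

```text
t: 13.9
eef_pos: [0.5, -0.0036, 0.0522]
orientation: [[-0.0, 0.001, 1.0], [-0.0, 1.0, -0.001], [-1.0, -0.0, -0.0]]
contact_force: [-1.0, -0.6, -0.2]
gripper_width: 0.0003
```

Request:
apply_moves(rows=[[[0,-0.099,0.084],[0,0,0],0],[[0,-0.075,0.072],[0,0,0],0],[[0,-0.045,0.047],[0,0,0],0],[[0,-0.022,0.024],[0,0,0],0],[[0,0,0],[0,0,0],0],[[0,0,0],[0,0,0],0]])

```text
t: 14.65
eef_pos: [0.5134, -0.0174, 0.0523]
orientation: [[0.0, 0.001, 1.0], [-0.0, 1.0, -0.001], [-1.0, -0.0, 0.0]]
contact_force: [0.2, -0.3, -0.9]
gripper_width: 0.0001
```

```bash
python3 - <<'E'
from h import *
d=robot.get_image("side");crop(d,210,120,130,105,6,"pics/c5.png");print(robot.get_state()["eef_pos"])
E
```

```text
[ 0.51336682 -0.017456    0.05229615]
```

View pics/c5.png

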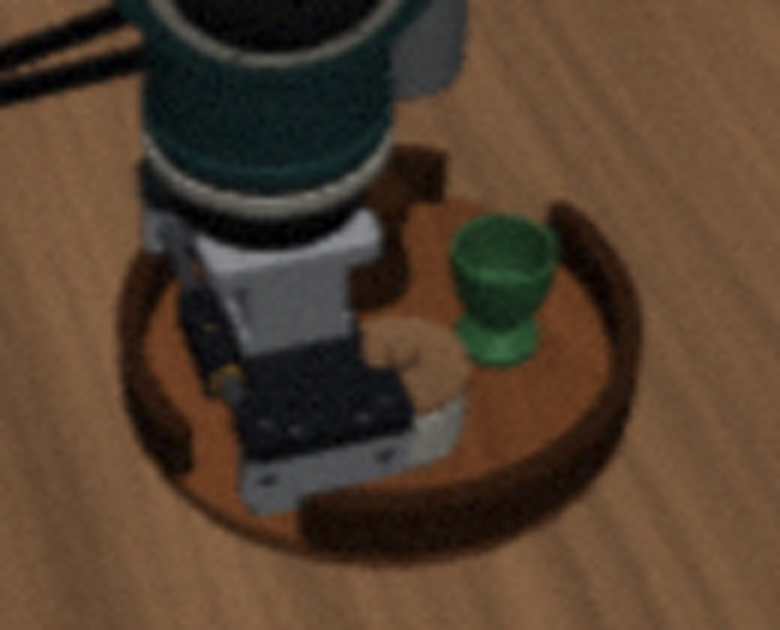

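The fingers are still pushing at rim end A2 and everything in view is upright, but the gripper hides the jar. I'll back off, lift clear to the right and measure.

Request:
apply_moves(rows=[[[0,0.055,-0.06],[0,0,0],0],[[-0.2,0,0],[0,0,0],0],[[-0.6,0,0],[0,0,0],0],[[-0.7,0,0],[0,0,0],0],[[-0.4,0,0],[0,0,0],0],[[-0.2,-0.2,0],[0,0,0],0],[[0,-0.5,0],[0,0,0],0],[[0,-0.8,0],[0,0,0],0],[[0,-0.8,0],[0,0,0],0],[[0,-0.8,0],[0,0,0],0],[[0,-0.8,0],[0,0,0],0],[[0,-0.5,0],[0,0,0],0],[[0,-0.2,0],[0,0,0],0]])

```text
t: 16.32
eef_pos: [0.5084, -0.2926, 0.178]
orientation: [[-0.001, 0.004, 1.0], [-0.001, 1.0, -0.004], [-1.0, -0.001, -0.001]]
contact_force: [0.6, -0.2, -0.3]
gripper_width: 0.0
```

```bash
python3 - <<'E'
from h import *
d=robot.get_image("top");crop(d,175,115,105,100,6,"pics/c6.png");print(robot.get_state()["eef_pos"])
E
```

```text
[ 0.5085631  -0.2928195   0.17800977]
```

View pics/c6.png

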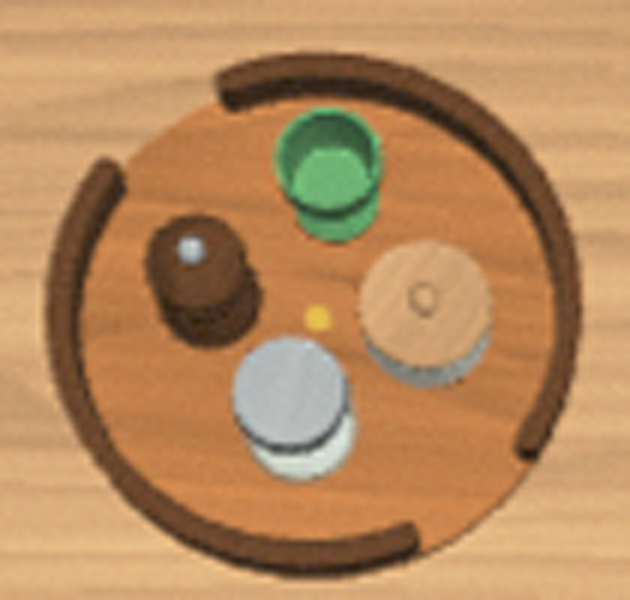

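The lid centre is at (290,393), with the gap ends at about (414,535) and (527,450), and (224,82) and (107,168). Everything is upright.

```bash
python3 - <<'E'
from h import *
d=robot.get_image("top");c=np.array([.592,.0705])
for n,u,v,z in[("lid",290,393,.095),("pep",190,249,.102),("salt",424,298,.081),("egg",328,162,.083),("Ge",414,533,.051),("Gf",527,448,.051),("Gg",225,82,.051),("Gh",105,168,.051)]:
    p=ray(d,(175+(u+.5)/6-.5,115+(v+.5)/6-.5),z)[:2];e=p-c;print(n,p.round(4),np.hypot(*e).round(4),np.degrees(np.arctan2(e[1],e[0])).round(1))
E
```

```text
lid [0.5355 0.0753] 0.0567 175.1
pep [0.599  0.1209] 0.0509 82.1
salt [0.5842 0.0179] 0.0532 -98.5
egg [0.6481 0.0627] 0.0566 -7.9
Ge [0.4826 0.0215] 0.1199 -155.9
Gf [ 0.5226 -0.0293] 0.1216 -124.8
Gg [0.7008 0.1155] 0.1177 22.5
Gh [0.6566 0.1703] 0.1189 57.1
```

Jar bearing is about 174–175°, so roughly 5.5° remain. I'll do one more short, slow push in the same gap.

Request:
apply_moves(rows=[[[0,0.2,0],[0,0,0],0],[[0,0.5,0],[0,0,0],0],[[0,0.8,0],[0,0,0],0],[[0,0.8,-0.04],[0,0,0],0],[[0,0.8,-0.04],[0,0,0],0],[[0,0.8,0],[0,0,0],0],[[0,0.53,0],[0,0,0],0],[[0,0.22,0],[0,0,0],0],[[0,0.08,0],[0,0,0],0],[[0,0,0],[0,0,0],0],[[0,0,0],[0,0,0],0]])

```text
t: 17.8
eef_pos: [0.505, -0.0074, 0.1783]
orientation: [[0.0, 0.002, 1.0], [-0.0, 1.0, -0.002], [-1.0, -0.0, 0.0]]
contact_force: [-0.1, -0.2, -0.2]
gripper_width: 0.0003
```

Request:
apply_moves(rows=[[[0.3,0,0],[0,0,0],0],[[0.6,0,0],[0,0,0],0],[[0.6,0,0],[0,0,0],0],[[0.3,0,0],[0,0,0],0],[[0.2,0,0],[0,0,0],0],[[0.1,0,0],[0,0,0],0],[[0,0,0],[0,0,0],0]])

```text
t: 18.68
eef_pos: [0.5052, -0.0067, 0.0524]
orientation: [[0.0, 0.001, 1.0], [-0.0, 1.0, -0.001], [-1.0, -0.0, 0.0]]
contact_force: [0.5, -0.3, 0.1]
gripper_width: 0.0007
```

Request:
apply_moves(rows=[[[0,-0.02,0.015],[0,0,0],0],[[0,-0.03,0.025],[0,0,0],0],[[0,-0.035,0.03],[0,0,0],0],[[0,-0.035,0.03],[0,0,0],0],[[0,-0.035,0.03],[0,0,0],0],[[0,-0.035,0.03],[0,0,0],0],[[0,-0.035,0.03],[0,0,0],0],[[0,-0.035,0.03],[0,0,0],0],[[0,-0.027,0.027],[0,0,0],0],[[0,-0.018,0.02],[0,0,0],0],[[0,-0.012,0.013],[0,0,0],0],[[0,0,0],[0,0,0],0],[[0,0,0],[0,0,0],0]])

```text
t: 20.3
eef_pos: [0.5219, -0.0255, 0.0523]
orientation: [[0.0, 0.001, 1.0], [-0.0, 1.0, -0.001], [-1.0, -0.0, 0.0]]
contact_force: [0.4, 1.2, 0.1]
gripper_width: 0.0003
```

Request:
apply_moves(rows=[[[0,0.055,-0.07],[0,0,0],0],[[-0.2,0,0],[0,0,0],0],[[-0.6,0,0],[0,0,0],0],[[-0.7,0,0],[0,0,0],0],[[-0.4,0,0],[0,0,0],0],[[-0.2,-0.2,0],[0,0,0],0],[[0,-0.5,0],[0,0,0],0],[[0,-0.8,0],[0,0,0],0],[[0,-0.8,0],[0,0,0],0],[[0,-0.8,0],[0,0,0],0],[[0,-0.8,0],[0,0,0],0],[[0,-0.5,0],[0,0,0],0],[[0,-0.2,0],[0,0,0],0]])

```text
t: 21.92
eef_pos: [0.5162, -0.3004, 0.1779]
orientation: [[-0.001, 0.004, 1.0], [-0.0, 1.0, -0.004], [-1.0, -0.0, -0.001]]
contact_force: [-0.1, 0.7, -0.2]
gripper_width: 0.0003
```

```bash
python3 - <<'E'
from h import *
d=robot.get_image("top");crop(d,175,115,105,100,6,"pics/c7.png");print(robot.get_state()["eef_pos"])
d=robot.get_image("side");crop(d,210,120,130,105,6,"pics/c8.png")
E
```

```text
[ 0.51637147 -0.30067084  0.17801874]
```

View pics/c7.png

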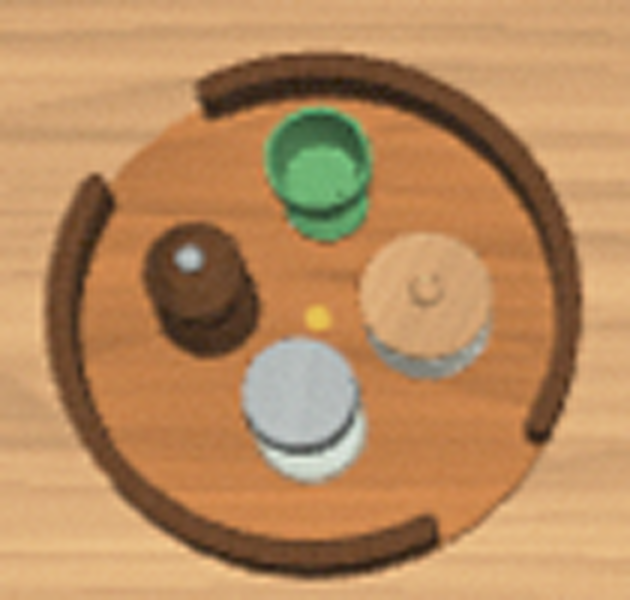

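View pics/c8.png

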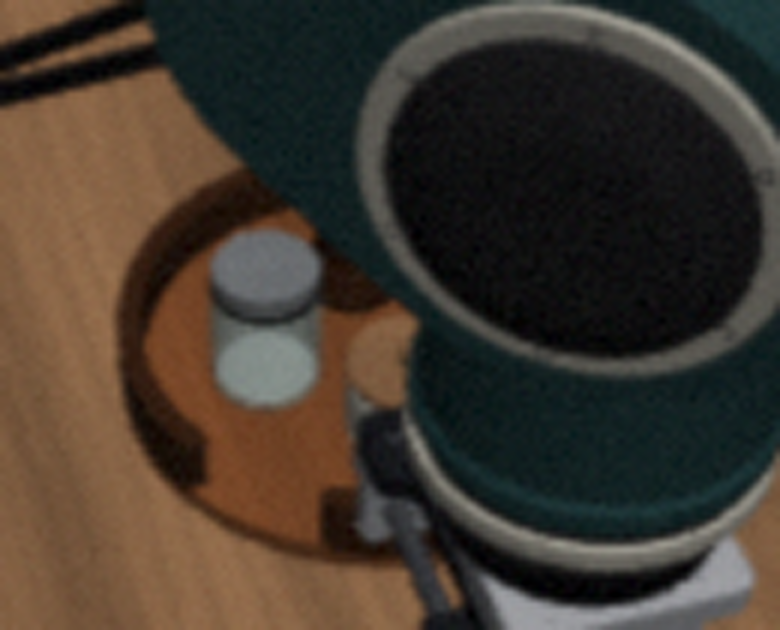

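The lid centre is at top (300,393) and side (266,268). Gap ends in the top view are at (434,523), (540,432), (203,90) and (97,183). All upright.

```bash
python3 - <<'E'
from h import *
d=robot.get_image("top");c=np.array([.592,.0705])
for n,u,v,z in[("hub",317,318,.024),("lid",300,393,.095),("pep",189,257,.102),("salt",426,290,.081),("egg",319,161,.083),("Ge",434,523,.051),("Gf",540,430,.051),("Gg",203,90,.051),("Gh",95,183,.051)]:
    p=ray(d,(175+(u+.5)/6-.5,115+(v+.5)/6-.5),z)[:2];e=p-c;print(n,p.round(4),np.hypot(*e).round(4),np.degrees(np.arctan2(e[1],e[0])).round(1))
s=robot.get_image("side")
print("side lid",ray(s,(210+266.5/6-.5,120+268.5/6-.5),.095)[:2])
print("lid via hub predicted px side at180",(np.array(px(s,np.array([.536,.0705,.095])))-[210,120])*6)
E
```

```text
hub [0.5921 0.0706] 0.0001 35.3
lid [0.5355 0.071 ] 0.0565 179.5
pep [0.5953 0.1212] 0.0508 86.3
salt [0.588  0.0171] 0.0536 -94.3
egg [0.6485 0.0668] 0.0566 -3.7
Ge [0.4873 0.0126] 0.1197 -151.1
Gf [ 0.5312 -0.0352] 0.122 -119.9
Gg [0.6966 0.1258] 0.1183 27.9
Gh [0.649  0.1746] 0.1187 61.3
side lid [0.53678055 0.07095965]
lid via hub predicted px side at180 [262.14491807 266.49337841]
```

```bash
python3 -c "
from cell import robot
print(robot.job_done())"
```

```text
the job is handed in; nothing more can be done
None
```

The jar now stands at the front of the turntable, and I handed the job in at about 22 s of the 45 s allowed. I turned the table about 167° counter-clockwise by pushing the rim ends with the closed fingertips. It took three gentle strokes, one in gap B and two in gap A. Then I lifted the hand clear to the right.

**Jar bearing:** the last pictures put the jar at about 179.5°, where 180° is the exact front. The jar's lid in the top view, the lid in the side view and the midpoints of the gaps all agree on this.

**Disagreement:** a line from the egg cup to the jar gives about 178°. The salt pot and pepper mill bearings suggest about 176°. I think this is mostly because those things are not exactly a quarter turn from the jar and their tops are harder to locate, so I relied on the jar itself.

**Everything else:** all four things on the turntable were upright in the final top view. Force readings between moves stayed at about 1 N, with no sign of touching anything but the rim. I never moved to the lunchbox, tongs or bottle, though I did not re-measure their positions at the end.

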